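Unlock the sticky display case and hold its latch drawn

TASK

Unlock the glass-lidded display case for me: take the key with the round head out of the wooden key rest, push it down into the lock cylinder on the case's front rail, working it gently to and fro past the sticky pins until its shoulder sits on the cylinder, and then turn it a quarter turn clockwise, as seen from above, to its stop. The cylinder springs back, so finish with the key still in your grip and held turned, so that the latch bolt stays drawn for me to lift the lid. Leave the lid shut, the other two keys in the rest and everything else on the counter where it is.

Things in the scene. Friction and masses are not known exactly. Their poses are not given: they have to be found in the camera images.
- key_round: The case's key, steel with a flat black ROUND head, standing blade down in any slot of the rest. Origin: centre of the underside of its shoulder (18 x 8 mm), which sits on the rest's top and, fully in, on the cylinder's face. x along the width of head and blade, y through the flat, z up. Works equally turned half a turn about z. Up to 0.07 kg.
- key_head (a point): Centre of the round head of that key, 23 mm above its origin: a disc 30 mm across and 9 mm thick (along the key's y: pinch it there). Its top is 38 mm and its lowest edge 8 mm above the origin. Same axes as the key.
- key_tip (a point): Lower end of that key's blade, 30 mm below its origin. The blade is 12 mm (x) by 4 mm (y); its last 7 mm taper to 9 x 1.6 mm.
- key_square: Another key, with a narrow rectangular head 19 x 9 mm, 28 mm high, in the rest; not for this case: its blade is 22 mm long and will not free the cylinder. Same origin and axes.
- key_bar: Another key, with a T-shaped head (bar 38 mm wide, 9 mm thick), in the rest; not for this case: its blade is 22 mm long. Same origin and axes.
- key_rest: Fixed wooden block, 140 (x) x 46 (y) mm at its foot and 38 mm high, with three upright slots 13 x 5 mm, 32 mm deep, long along x, at x = -42, 0 and +42 mm. Origin: centre of its underside.
- case: The fixed display case. Origin: on the table straight below the lock cylinder's axis; x towards the back. Front rail x -30 to 30 mm, y -120 to 120 mm, 80 mm high; on it the steel lock case, 46 (x) x 52 (y) mm, up to 102 mm. Lid behind: x 34 to 175 mm, top 92 mm, its steel keeper (x 38 to 56 mm) up to 104 mm. Price block on the rail at y = 90 mm, up to 118 mm.
- keyway (a point): Centre of the cylinder's face, 105 mm above the table: the keyway's mouth. The frame turns with the cylinder, z up. The keyway is 13 mm along x, 5 mm along y, its mouth bevelled 2 mm wide. Sprung pins 9 and 17 mm down and a sprung stop 20 mm down resist the key with up to about 15 N; rocking it a few degrees about z while pressing helps.
- cylinder (a joint): Turn of the lock cylinder: 0 at rest, growing clockwise seen from above to a stop at 1.5 rad. It stays locked until the key's shoulder is within about 2 mm of the face. A spring (0.05 rising to 0.14 N m) turns it back when let go. The key has about 0.1 rad of play, so the hand turns about 0.1 rad more than the cylinder.
- bolt (a joint): How far the latch bolt is drawn, m: 0 thrown into the lid's keeper, 0.010 with the cylinder at its stop (0.0067 m a radian); clear of the keeper from 0.007.
- lid (a joint): Opening of the glazed lid about its back edge, rad: 0 shut.
- jar: Candle jar with wavy stripes, 86 mm across and 99 mm high, left of the key rest; leave it alone. Origin: centre of its underside.
- music_box: Small hand-crank music box, 46 x 90 x 52 mm, at the left; leave it alone. Origin: centre of its underside.

How it is judged:
On the way, in this order (a step that is already met when the one before it is completed fails the run):
1. the round-headed key is fully in: its shoulder on the cylinder's face, the cylinder not yet turned (z of key_round in the frame of keyway below 0.003 m and horizontal distance between key_round and keyway below 0.004 m and value of joint cylinder below 0.3 rad), for 0.2 s.
2. the cylinder is turned a quarter (z of key_round in the frame of keyway below 0.003 m and horizontal distance between key_round and keyway below 0.004 m and value of joint cylinder above 1.2 rad), for 0.2 s.
At the end, for the whole second after the job is handed in: The fingers hold the round-headed key (over 2 N) fully in the cylinder (shoulder within 3 mm of its face, 4 mm of its axis), turned at least 1.2 rad, bolt drawn at least 7.5 mm, through the last second; lid shut (under 0.03 rad); other two keys in the rest (within 8 mm of seated) (all of step 2 and value of joint bolt above 0.0075 m and value of joint lid below 0.03 rad and contact force between the fingers and key_round above 2 N and z of each of key_square, key_bar in the frame of key_rest below 0.046 m); the arm keeps its last pose, push and grip.
It fails at once if another key is taken out of the rest (distance of any of key_square, key_bar from where it was at the start of the episode above 0.02 m).
It fails at once if the lid is lifted (value of joint lid above 0.1 rad).
It fails at once if the jar or the music box is knocked out of place (distance of any of jar, music_box from where it was at the start of the episode above 0.03 m).
It also fails if it takes over 45 s, if anything falls off the work surface, if the arm or the gripper's body presses on something with over 40 N, if the wrist force passes 120 N, or if a joint passes its speed limit or range.

ROBOT

A 7-joint arm with a two-finger parallel gripper is mounted at the origin on the work surface; the furniture and walls round the work are solid. World frame = base frame: x ahead of the robot, y to its left, z up, the work surface at z = 0. Lengths are in m, angles in rad, forces in N, time in s.
With the tool pointing down it reaches from about 0.4 to 0.875 m from the base axis. Payload 19.3 kg.
Tool frame: the origin (TCP) lies midway between the tips of the shut fingers; the grasp point (between the pads) lies bot.pinch_z behind it (bot.pinch_z is the distance from the TCP to the grasp point, in m); z points along the fingers, y is the line along which they close (so a half turn about z gives the same grasp; the last joint's range is limited). The gripper opens to 85 mm and grips with 20 to 120 N. Pads are 22 mm wide; open, the fingers measure 114 mm over their backs; the gripper's body (76 mm by 85 mm) begins 54 mm behind the grasp point. The pads swing forward as they close: fully open they stand 13 mm farther back than shut.
Start: joints at [-1.37, 0.521, -0.036, 1.599, 0.021, 1.021, -0.113], TCP at [0.167, 0.602, 0.231] pointing down, gripper open.
Joint ranges: [-2.91, 2.91], [-0.3, 2.13], [-1.5, 1.42], [0.17, 2.43], [-1.26, 4.41], [0.16, 1.93], [-2.52, 2.52]. Speed limits (rad/s): [1.89, 1.89, 2.39, 2.39, 3.01, 3.01, 3.01].

INTERFACE

Orientations are given as [roll, pitch, yaw] about the fixed x, y, z axes, in that order (R = Rz(yaw) Ry(pitch) Rx(roll)).
In Python, from workcell import readout, grab_frame, camera_info, workorder, bot gives the robot as it stands. The module is installed in compiled form; this text tells all that it offers.
- The arm moves only by the tool drive_tool, never from a script. Its argument "targets" is a list of rows, each an object of numbers: "dx", "dy", "dz": the shift along the tool's x, y, z as a fraction of full scale; "yaw": the turn about the tool's z as a fraction of full scale; "fingers": the closure, from 0 (fully open) to 1 (shut). In form: [{"dx": .., "dy": .., "dz": .., "yaw": .., "fingers": ..}, ...]. A call has 1 to 20 rows; each row shifts and turns the commanded pose from where the row before left it, along the tool's axes as they then stand; what a row does not reach is not made up. Full scale, the value 1, is 0.1 m for a shift and 90 degrees for a turn. A row lasts 1/10 s, in which the tool goes at most 50 mm and 8.59 degrees, less where a joint would pass 70% of its speed; a pose out of reach is approached as far as the arm can. A call with a number of a shift or a turn outside -1 to 1 is refused whole. A call with a gripper value outside its range is refused whole. The fingers move at their own pace and stop on an object; "squeeze" is the grip in N (left out, the last holds). Time passes only in rows, so rows that do not move let the fingers close. It gives the time, the measured TCP pose, the force, the opening and the grip force at its end, in the units of the state.
- readout.observe(): the state, without advancing time (a new reading comes with each control period).
- grab_frame(name): name is "scene" or "top"; returns the picture (420x560x3 uint8, blue, green, red); there is no depth.
- camera_info(name): a dict with "fx", "fy", "cx", "cy" (pixels), "T" (4x4, takes a point from camera to world coordinates). Camera axes: x right, y up, looking along -z (the intrinsics and any distortion apply to the point x, -y, -z); pixel columns grow to the right and rows downward; lengths in m; the calibration is good to about 2 mm. A picture is of the moment at which its call begins. camera_info takes no time and is no camera call.
- workorder.job_done(): hands the job in; it is judged then, once.
The state is a dict: "clock": time; "qpos": joint angles; "qd": joint speeds; "joint_efforts": joint torques, N m; "position": TCP position; "tool_rot": TCP orientation; "force": force on the tool from outside, world axes, zero at the start; "moment": the same for the moment, N m; "grip_width": finger opening in m; "finger_force": force on a finger pad.
Only numpy, scipy, OpenCV 4.12 (cv2) and the standard library are available. Lean on these libraries where they do the work, as an engineer would, in place of code of your own. Each camera call takes 0.05 s, during which the arm holds its last target. There are 200 camera calls.

## Working session

There is one attempt and no reset: what is moved stays moved. The work goes in short steps, Python scripts to look and compute and a tool call to move; the robot and the scene stay as the last step left them, time stands still between calls to the robot, and variables do not carry over. Pictures are saved under pics/ and viewed, at most 10 in all, crops included, and the job is handed in when it is done.

Besides the shell and the picture viewer there is one more tool, called after "Request:" as a command line: name --argument value ..., lists and objects as JSON in quotes. drive_tool: Moves the arm, as the interface text tells. Shift numbers are shares of 0.1 m and turn numbers shares of 90 degrees, none past 1 either way. Its arguments: {"type":"object","properties":{"targets":{"type":"array","items":{"type":"object","properties":{"dx":{"type":"number","minimum":-1,"maximum":1},"dy":{"type":"number","minimum":-1,"maximum":1},"dz":{"type":"number","minimum":-1,"maximum":1},"yaw":{"type":"number","minimum":-1,"maximum":1},"fingers":{"type":"number"}}}},"squeeze":{"type":"number"}},"required":["targets"]}

```bash
mkdir -p pics; python3 - <<'E'
from workcell import *
import cv2
for n in("scene","top"):
    cv2.imwrite(f"pics/{n}0.png",grab_frame(n)); c=camera_info(n); print({k:(v.round(3).tolist() if hasattr(v,'round') and k=='T' else v) for k,v in c.items()})
print(bot.pinch_z, readout.observe())
E
```

```text
{'fx': 534.3801466371696, 'fy': 534.3801466371696, 'cx': 288.0158834436063, 'cy': 209.57607186493064, 'T': [[0.866, 0.324, -0.382, 0.009], [-0.5, 0.59, -0.633, -0.599], [0.02, 0.739, 0.673, 1.042], [0.0, 0.0, 0.0, 1.0]]}
{'fx': 387.12977248526437, 'fy': 387.12977248526437, 'cx': 283.49269385299124, 'cy': 211.79723375855372, 'T': [[-0.022, 0.999, -0.05, 0.49], [-1.0, -0.022, 0.009, 0.275], [0.008, 0.05, 0.999, 1.058], [0.0, 0.0, 0.0, 1.0]]}
0.0187 {'clock': 0.1, 'qpos': array([-1.3701956 ,  0.52193678, -0.03631531,  1.59994016,  0.02119738,
        1.02107061, -0.11278278]), 'qd': array([-0.00017645, -0.00132517, -0.00010308, -0.00286832, -0.00047947,
       -0.00023624,  0.00063033]), 'joint_efforts': array([ 4.31873195e-03, -9.28477621e+01,  1.98436663e+00, -3.70536339e+01,
        1.81543588e-02,  5.36042964e-03, -4.62046512e-05]), 'position': array([0.16715001, 0.60193612, 0.23079828]), 'tool_rot': array([-3.14062514e+00,  7.01682555e-05,  2.87078613e+00]), 'force': array([-0.15172873,  0.61838694, -0.20145607]), 'moment': array([ 0.03733374,  0.03588914, -0.0116602 ]), 'finger_force': 0.0, 'grip_width': 0.08568192261561479}
```

View pics/scene0.png

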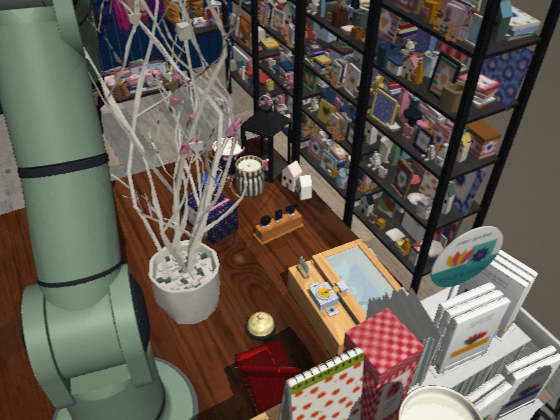

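View pics/top0.png

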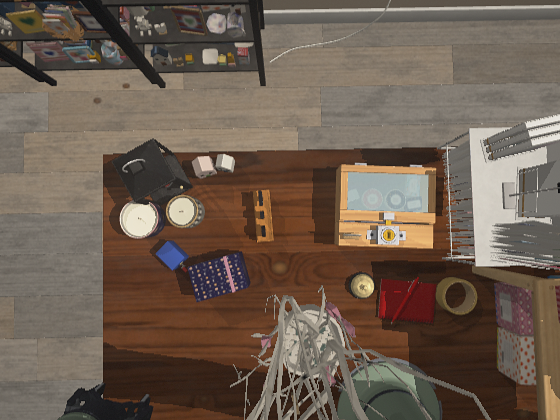

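The scene view shows the rest at about (278,225), with the lock at (325,293). In the top view the rest is at (262,215), the lock at (388,235) and the gripper at lower left (100,395). Next I'll enlarge both.

```bash
python3 - <<'E'
import cv2,numpy as np
s=cv2.imread("pics/scene0.png");t=cv2.imread("pics/top0.png")
def c(im,x,y,w,h,f): return cv2.resize(im[y:y+h,x:x+w],None,fx=f,fy=f,interpolation=cv2.INTER_CUBIC)
a=np.hstack([c(s,248,195,65,50,6),c(s,290,255,65,50,6)])
b=np.hstack([c(t,230,185,65,65,6)[:300+90],c(t,355,200,65,65,6)])
o=np.vstack([a[:, :780],b])
o=cv2.resize(o,None,fx=0.86,fy=0.86);print(o.shape)
cv2.imwrite("pics/crop1.png",o)
E
```

```text
(593, 671, 3)
```

View pics/crop1.png

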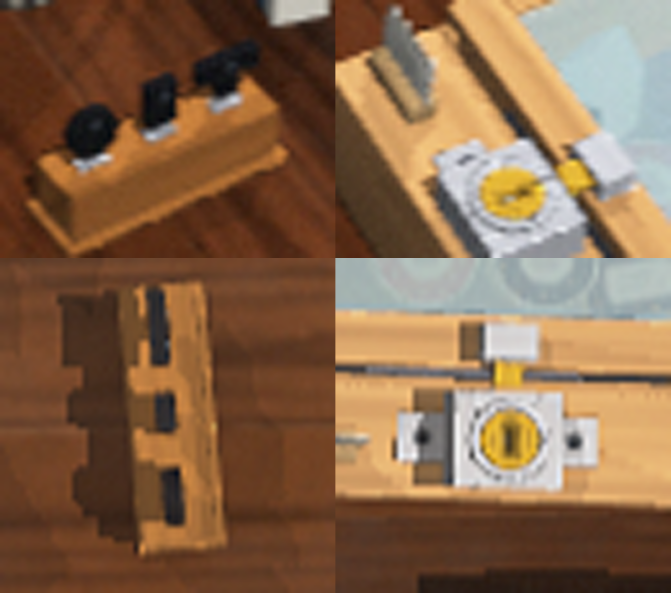

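Crop: the round key is the one nearest the robot in the rest (top crop (172,495), which is about top px (263,231)). The keyway slot lies along world x at top px about (388,235), and the bolt is thrown into the keeper.

```bash
cat >h.py <<'E'
import numpy as np,cv2
from workcell import *
C={n:camera_info(n) for n in("scene","top")}
def ray(n,u,v):
    c=C[n];T=np.array(c["T"]);d=T[:3,:3]@np.array([(u-c["cx"])/c["fx"],-(v-c["cy"])/c["fy"],-1.]);return T[:3,3],d/np.linalg.norm(d)
def plane(n,u,v,z):
    o,d=ray(n,u,v);return o+d*(z-o[2])/d[2]
def tri(a,b):
    A=0;B=0;r=[ray("scene",*a),ray("top",*b)]
    for o,d in r:
        P=np.eye(3)-np.outer(d,d);A=A+P;B=B+P@o
    p=np.linalg.solve(A,B);return p,[np.linalg.norm((np.eye(3)-np.outer(d,d))@(p-o)) for o,d in r]
def comps(im,box,f,mn=6):
    x,y,w,h=box;m=f(im[y:y+h,x:x+w].astype(int)).astype(np.uint8)
    n,l,s,c=cv2.connectedComponentsWithStats(m)
    out=[]
    for i in range(1,n):
        if s[i,4]>=mn:
            pts=np.argwhere(l==i)[:,::-1].astype(np.float32);out.append((c[i]+[x,y],s[i,4],s[i,:4]+[x,y,0,0],cv2.minAreaRect(pts)[1:]))
    return out
dark=lambda a:a.max(2)<60
bluedark=lambda a:(a.max(2)<75)&(a[...,0]>=a[...,2]-3)
yel=lambda a:(a[...,2]>150)&(a[...,0]<80)&(a[...,1]>110)
E
python3 - <<'E'
from h import *
s=cv2.imread("pics/scene0.png");t=cv2.imread("pics/top0.png")
for n,im,b1,b2 in(("scene",s,(255,200,50,30),(305,275,50,40)),("top",t,(250,188,22,52),(375,222,28,26))):
    print(n)
    for f,b in((bluedark,b1),(yel,b2)):
        for c in comps(im,b,f): print(f is yel,c[0].round(2),c[1],c[2],c[3], plane(n,*c[0],.105 if f is yel else .061).round(4))
print(t[228:236,255:270].max(2)); 
print("slot"); print(t[225:246,378:398,2])
for p in((185,300),(185,250)): print("pot",plane("scene",*p,0))
E
```

```text
scene
False [291.43 207.49] 67 [286 203  12  11] ((7.77817440032959, 12.020814895629883), 45.0) [0.5787 0.3275 0.061 ]
False [278.52 214.17] 54 [276 209   6  11] ((10.0, 5.0), 90.0) [0.5345 0.3211 0.061 ]
False [265.18 220.12] 67 [261 216   9  10] ((7.77817440032959, 9.192388534545898), 45.0) [0.4919 0.3178 0.061 ]
True [336.23 288.84] 31 [333 286   7   7] ((6.933752536773682, 4.714951992034912), 56.30992889404297) [0.5039 0.0021 0.105 ]
True [323.59 292.14] 80 [318 288  12   9] ((8.0, 11.0), 90.0) [0.4739 0.0081 0.105 ]
top
False [260.27 198.  ] 33 [259 192   4  13] ((12.238958358764648, 2.885607957839966), 84.2894058227539) [0.5762 0.3253 0.061 ]
False [261.71 214.29] 21 [260 212   4   6] ((5.0, 3.0), 90.0) [0.534  0.3224 0.061 ]
False [263.   230.35] 23 [262 226   3  10] ((9.0, 2.0), 90.0) [0.4926 0.3199 0.061 ]
True [388. 223.] 15 [386 222   5   3] ((2.0, 4.0), 90.0) [0.5038 0.0095 0.105 ]
True [388.29 234.99] 84 [383 230  12  11] ((11.0, 10.0), 0.0) [0.4742 0.0098 0.105 ]
[[ 68 104 113 115 112 110  69  40  41  37 144 198 193 180 162]
 [ 66 103 111 114 114 110  77  41  43  39 113
[... 1565 characters left out ...]
228 176 216 222
  213 214]
 [236 216 218 187 151 231 190 172 226 227 222 224 217 234 189 199 229 187
  217 214]
 [227 216 215 217 198 159 220 198 194 208 192 194 197 196 206 227 169 187
  217 216]
 [224 217 214 216 220 199 148 196 203 212 203 201 215 196 203 197 177 213
  217 216]
 [224 218 214 216 218 221 197 180 127 186 184 183 225 183 196 190 211 218
  216 215]
 [232 218 216 218 194 220 220 211 192 209 191 190 208 187 215 214 217 218
  216 217]
 [220 211 211 173 177 215 213 213 214 214 206 209 208 207 215 214 213 213
  223 217]
 [221 221 218 203 209 216 215 215 214 213 212 213 213 212 212 211 210 211
  216 213]]
pot [0.21761431 0.21975238 0.        ]
pot [0.28034682 0.37561001 0.        ]
```

```bash
python3 - <<'E'
from h import *
def atx(n,u,v,p):  # point of ray nearest vertical line through p
    o,d=ray(n,u,v);h=d[:2];k=h@(np.array(p)-o[:2])/(h@h);q=o+k*d;return q.round(3)
print("pot rim top view",[plane("top",310,342,z).round(3) for z in(0,.1,.15)])
print("pot base scene",plane("scene",190,318,0),"rim",[plane("scene",185,262,z).round(3) for z in (.1,.13,.16)])
for u,v in((200,0),(180,20),(95,60),(165,90),(240,60)): print(u,v,atx("scene",u,v,(.2,.2)))
print("arm",atx("scene",50,5,(0,.0)),atx("scene",85,330,(0,0)),atx("scene",60,160,(0,0)))
s=cv2.imread("pics/scene0.png");t=cv2.imread("pics/top0.png")
o=np.hstack([cv2.resize(s[0:330,0:260],None,fx=1.6,fy=1.6),cv2.resize(t[270:420,60:500],(352,120*1))[0:120].repeat(1,0) if 0 else cv2.copyMakeBorder(cv2.resize(t[270:420,60:490],(380,132)),0,528-132,0,0,0)])
cv2.imwrite("pics/tree.png",o);print(o.shape)
E
```

```text
pot rim top view [array([0.19 , 0.202, 0.   ]), array([0.218, 0.209, 0.1  ]), array([0.232, 0.212, 0.15 ])]
pot base scene [0.20785533 0.16430482 0.        ] rim [array([0.24 , 0.246, 0.1  ]), array([0.232, 0.219, 0.13 ]), array([0.225, 0.192, 0.16 ])]
200 0 [0.303 0.16  0.733]
180 20 [0.273 0.175 0.702]
95 60 [0.141 0.21  0.651]
165 90 [0.238 0.189 0.584]
240 60 [0.35  0.13  0.638]
arm [ 0.075 -0.008  0.825] [-0.008 -0.     0.307] [ 0.038 -0.002  0.636]
(528, 796, 3)
```

View pics/tree.png

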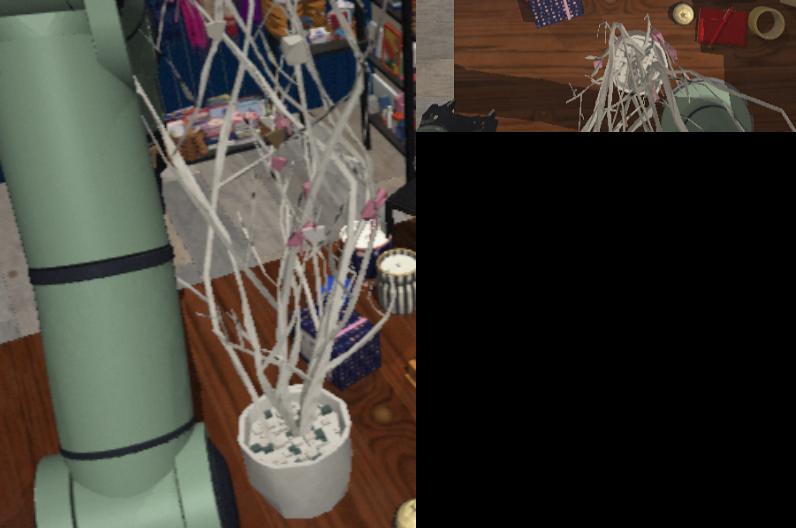

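The pot stands at about (0.22,0.21), with bare branches reaching above 0.7 m between the arm and the rest. I'll move gently and watch the joint torques.

Request:
drive_tool --targets '[{"yaw": -0.072, "fingers": 0}, {"yaw": -0.072, "fingers": 0}, {"yaw": -0.073, "fingers": 0}, {"dx": -0.127, "dy": -0.127, "fingers": 0}, {"dx": -0.127, "dy": -0.127, "fingers": 0}, {"dx": -0.127, "dy": -0.127, "fingers": 0}, {"dx": -0.127, "dy": -0.127, "fingers": 0}]'

```text
invalid input
```

```bash
python3 -c "
from h import *
o=readout.observe();print(o['clock'],o['qpos'].round(3),o['joint_efforts'].round(2),o['position'].round(4),o['tool_rot'].round(3),o['force'].round(1))"
```

```text
0.1 [-1.37   0.522 -0.036  1.6    0.021  1.021 -0.113] [ 0.000e+00 -9.285e+01  1.980e+00 -3.705e+01  2.000e-02  1.000e-02
 -0.000e+00] [0.1672 0.6019 0.2308] [-3.141  0.     2.871] [-0.2  0.6 -0.2]
```

Request:
drive_tool --targets '[{"dx": 0, "dy": 0, "dz": 0, "yaw": -0.072, "fingers": 0}, {"dx": 0, "dy": 0, "dz": 0, "yaw": -0.072, "fingers": 0}, {"dx": 0, "dy": 0, "dz": 0, "yaw": -0.073, "fingers": 0}, {"dx": -0.127, "dy": -0.127, "dz": 0, "yaw": 0, "fingers": 0}, {"dx": -0.127, "dy": -0.127, "dz": 0, "yaw": 0, "fingers": 0}, {"dx": -0.127, "dy": -0.127, "dz": 0, "yaw": 0, "fingers": 0}]'

```text
clock: 0.7
position: [0.2094, 0.5655, 0.2312]
tool_rot: [-3.141, 0.0, -3.074]
force: [0.6, 0.7, -0.6]
grip_width: 0.0852
finger_force: 0.0
```

```bash
cat >st.py <<'E'
from h import *
o=readout.observe();print(o['clock'],*[o[k].round(r).tolist() for k,r in (('qpos',3),('joint_efforts',2),('position',4),('tool_rot',4),('force',1),('moment',2))],o['grip_width'],o['finger_force'])
E
python3 st.py
```

```text
0.7 [-1.236, 0.488, -0.113, 1.657, 0.063, 1.001, 0.269] [-4.58, -87.39, -0.56, -37.54, 0.03, 0.26, -0.95] [0.2094, 0.5655, 0.2312] [-3.141, 0.0003, -3.074] [0.6, 0.7, -0.6] [-0.0, 0.01, 0.01] 0.08524502167273015 0.0
```

Request:
drive_tool --targets '[{"dx": -0.127, "dy": -0.127, "dz": 0, "yaw": 0, "fingers": 0}, {"dx": -0.127, "dy": -0.127, "dz": 0, "yaw": 0, "fingers": 0}, {"dx": -0.127, "dy": -0.127, "dz": 0, "yaw": 0, "fingers": 0}, {"dx": -0.127, "dy": -0.127, "dz": 0, "yaw": 0, "fingers": 0}, {"dx": -0.127, "dy": -0.127, "dz": 0, "yaw": 0, "fingers": 0}, {"dx": -0.127, "dy": -0.127, "dz": 0, "yaw": 0, "fingers": 0}]'

```text
clock: 1.3
position: [0.2904, 0.4951, 0.2314]
tool_rot: [3.142, 0.0, -3.072]
force: [-0.7, -0.2, 0.7]
grip_width: 0.0856
finger_force: 0.0
```

```bash
python3 st.py
```

```text
1.3 [-1.073, 0.441, -0.097, 1.735, 0.05, 0.968, 0.451] [-3.83, -83.15, 0.24, -36.09, 0.07, 0.15, -1.06] [0.2904, 0.4951, 0.2314] [3.1415, 0.0001, -3.072] [-0.7, -0.2, 0.7] [0.06, -0.02, -0.06] 0.08561524324647804 0.0
```

Request:
drive_tool --targets '[{"dx": -0.127, "dy": -0.127, "dz": 0, "yaw": 0, "fingers": 0}, {"dx": -0.127, "dy": -0.127, "dz": 0, "yaw": 0, "fingers": 0}, {"dx": -0.127, "dy": -0.127, "dz": 0, "yaw": 0, "fingers": 0}, {"dx": -0.127, "dy": -0.127, "dz": 0, "yaw": 0, "fingers": 0}, {"dx": -0.127, "dy": -0.127, "dz": 0, "yaw": 0, "fingers": 0}]'

```text
clock: 1.8
position: [0.3581, 0.4361, 0.2314]
tool_rot: [3.142, 0.0, -3.072]
force: [0.6, -0.9, -0.1]
grip_width: 0.0851
finger_force: 0.0
```

```bash
python3 st.py
```

```text
1.8 [-0.931, 0.425, -0.078, 1.761, 0.039, 0.957, 0.616] [-3.79, -81.86, 0.6, -35.34, 0.08, 0.06, -1.12] [0.3581, 0.4361, 0.2314] [3.1415, 0.0001, -3.072] [0.6, -0.9, -0.1] [0.01, 0.04, 0.04] 0.08505241282467306 0.0
```

Request:
drive_tool --targets '[{"dx": -0.127, "dy": -0.127, "dz": 0, "yaw": 0, "fingers": 0}, {"dx": -0.127, "dy": -0.127, "dz": 0, "yaw": 0, "fingers": 0}, {"dx": -0.127, "dy": -0.127, "dz": 0, "yaw": 0, "fingers": 0}, {"dx": -0.127, "dy": -0.127, "dz": 0, "yaw": 0, "fingers": 0}, {"dx": -0.127, "dy": -0.127, "dz": 0, "yaw": 0, "fingers": 0}]'

```text
clock: 2.3
position: [0.4258, 0.3771, 0.2314]
tool_rot: [3.142, 0.0, -3.072]
force: [0.2, -0.3, -0.3]
grip_width: 0.0853
finger_force: 0.0
```

```bash
python3 st.py
```

```text
2.3 [-0.788, 0.432, -0.056, 1.75, 0.029, 0.96, 0.785] [-3.62, -83.16, 1.08, -34.95, 0.09, -0.03, -1.11] [0.4258, 0.3771, 0.2314] [3.1415, 0.0001, -3.0721] [0.2, -0.3, -0.3] [0.0, -0.0, 0.02] 0.0853249460668435 0.0
```

Request:
drive_tool --targets '[{"dx": -0.127, "dy": -0.127, "dz": 0, "yaw": 0, "fingers": 0}, {"dx": -0.127, "dy": -0.127, "dz": 0, "yaw": 0, "fingers": 0}, {"dx": -0.127, "dy": -0.127, "dz": 0, "yaw": 0, "fingers": 0}, {"dx": -0.127, "dy": -0.127, "dz": 0, "yaw": 0, "fingers": 0}, {"dx": -0.127, "dy": -0.127, "dz": 0.2, "yaw": 0, "fingers": 0}, {"dx": 0, "dy": 0, "dz": 0.3, "yaw": 0, "fingers": 0}, {"dx": 0, "dy": 0, "dz": 0.3, "yaw": 0, "fingers": 0}, {"dx": 0, "dy": 0, "dz": 0, "yaw": 0, "fingers": 0}, {"dx": 0, "dy": 0, "dz": 0, "yaw": 0, "fingers": 0}]'

```text
clock: 3.2
position: [0.4929, 0.3191, 0.1519]
tool_rot: [-3.141, -0.0, -3.072]
force: [-0.7, 0.6, 0.9]
grip_width: 0.0855
finger_force: 0.0
```

```bash
python3 st.py; python3 - <<'E'
from h import *
s=grab_frame("scene");t=grab_frame("top");cv2.imwrite("pics/s1.png",s);cv2.imwrite("pics/t1.png",t)
cv2.imwrite("pics/c1.png",np.hstack([cv2.resize(s[150:270,210:340],None,fx=3,fy=3,interpolation=2),cv2.resize(t[160:280,200:330],None,fx=3,fy=3,interpolation=2)]))
E
```

```text
3.2 [-0.649, 0.556, -0.037, 1.774, 0.027, 0.812, 0.941] [0.2, -86.11, 2.02, -29.41, 0.03, -0.27, 0.01] [0.4929, 0.3191, 0.1519] [-3.1414, -0.0003, -3.0718] [-0.7, 0.6, 0.9] [-0.03, 0.02, 0.02] 0.08547331519545154 0.0
```

View pics/c1.png

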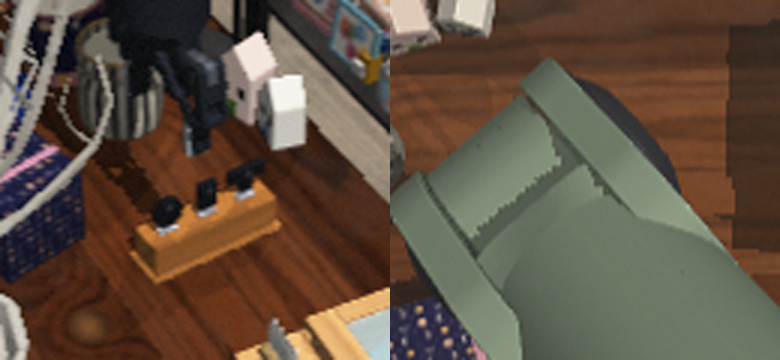

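The gripper is above the rest with its fingers either side of the round key (scene crop (165,212)), and nothing was touched. Descending.

Request:
drive_tool --targets '[{"dx": 0, "dy": 0, "dz": 0.25, "yaw": 0, "fingers": 0}, {"dx": 0, "dy": 0, "dz": 0.25, "yaw": 0, "fingers": 0}, {"dx": 0, "dy": 0, "dz": 0.25, "yaw": 0, "fingers": 0}, {"dx": 0, "dy": 0, "dz": 0.2, "yaw": 0, "fingers": 0}, {"dx": 0, "dy": 0, "dz": 0.09, "yaw": 0, "fingers": 0}, {"dx": 0, "dy": 0, "dz": 0, "yaw": 0, "fingers": 0}, {"dx": 0, "dy": 0, "dz": 0, "yaw": 0, "fingers": 0.5}, {"dx": 0, "dy": 0, "dz": 0, "yaw": 0, "fingers": 0.7}, {"dx": 0, "dy": 0, "dz": 0, "yaw": 0, "fingers": 0.8}, {"dx": 0, "dy": 0, "dz": 0, "yaw": 0, "fingers": 0.8}]' --squeeze 25

```text
clock: 4.3
position: [0.4928, 0.3196, 0.0479]
tool_rot: [3.141, 0.001, -3.072]
force: [0.1, -0.4, -0.8]
grip_width: 0.0285
finger_force: 0.0
```

```bash
python3 st.py
```

```text
4.3 [-0.651, 0.709, -0.036, 1.826, 0.041, 0.606, 0.929] [0.0, -97.68, 2.64, -24.82, 0.01, 0.01, 0.0] [0.4928, 0.3196, 0.0479] [3.1412, 0.0007, -3.0716] [0.1, -0.4, -0.8] [0.03, 0.03, 0.01] 0.028475111427535445 0.0
```

Request:
drive_tool --targets '[{"dx": 0, "dy": 0, "dz": 0, "yaw": 0, "fingers": 0.88}, {"dx": 0, "dy": 0, "dz": 0, "yaw": 0, "fingers": 0.88}]'

```text
clock: 4.5
position: [0.4926, 0.3195, 0.0474]
tool_rot: [3.142, 0.0, -3.072]
force: [0.4, -0.8, -0.1]
grip_width: 0.0101
finger_force: 0.0
```

Request:
drive_tool --targets '[{"dx": 0, "dy": 0, "dz": 0, "yaw": 0, "fingers": 1}, {"dx": 0, "dy": 0, "dz": 0, "yaw": 0, "fingers": 1}, {"dx": 0, "dy": 0, "dz": 0, "yaw": 0, "fingers": 1}]'

```text
clock: 4.8
position: [0.4926, 0.3195, 0.0474]
tool_rot: [-3.142, 0.0, -3.072]
force: [0.2, -1.1, 4.5]
grip_width: 0.0082
finger_force: 28.8
```

```bash
python3 st.py
```

```text
4.8 [-0.651, 0.71, -0.036, 1.827, 0.041, 0.606, 0.929] [-0.22, -95.14, 2.37, -24.45, -0.03, -0.41, 0.0] [0.4926, 0.3195, 0.0474] [-3.1416, 0.0001, -3.0716] [0.2, -1.1, 4.5] [-0.26, 0.21, -0.09] 0.008178666775552155 28.820486962795258
```

Request:
drive_tool --targets '[{"dx": 0, "dy": 0, "dz": 0, "yaw": 0, "fingers": 1}, {"dx": 0, "dy": 0, "dz": -0.03, "yaw": 0, "fingers": 1}, {"dx": 0, "dy": 0, "dz": -0.1, "yaw": 0, "fingers": 1}, {"dx": 0, "dy": 0, "dz": -0.1, "yaw": 0, "fingers": 1}, {"dx": 0, "dy": 0, "dz": -0.1, "yaw": 0, "fingers": 1}, {"dx": 0, "dy": 0, "dz": -0.1, "yaw": 0, "fingers": 1}, {"dx": 0, "dy": 0, "dz": -0.3, "yaw": 0, "fingers": 1}, {"dx": 0, "dy": 0, "dz": -0.3, "yaw": 0, "fingers": 1}, {"dx": 0, "dy": 0, "dz": -0.3, "yaw": 0, "fingers": 1}, {"dx": 0, "dy": 0, "dz": -0.3, "yaw": 0, "fingers": 1}, {"dx": 0, "dy": 0, "dz": 0, "yaw": 0, "fingers": 1}]' --squeeze 80

```text
clock: 5.9
position: [0.494, 0.3205, 0.2149]
tool_rot: [3.138, 0.005, -3.072]
force: [0.3, -0.6, -0.6]
grip_width: 0.0076
finger_force: 78.0
```

```bash
python3 st.py; python3 - <<'E'
from h import *
s=grab_frame("scene");cv2.imwrite("pics/s2.png",s)
cv2.imwrite("pics/c2.png",cv2.resize(s[110:260,200:350],None,fx=4,fy=4,interpolation=2))
# case yaw from the rail's/lid's straight edges in the first top picture
t=cv2.imread("pics/top0.png");g=cv2.cvtColor(t,6)
for r0,r1,c0,c1,z in((242,254,345,430,.08),(158,172,345,430,.092),(208,222,345,375,.09)):
    gy=cv2.Sobel(g,cv2.CV_32F,0,1)[r0:r1,c0:c1];w=np.abs(gy);w*=w>.5*w.max(0);
    v=(w*np.arange(r0,r1)[:,None]).sum(0)/w.sum(0);P=np.array([plane("top",u,y,z) for u,y in zip(range(c0,c1),v)])
    k=np.polyfit(P[:,1],P[:,0],1);e=P[:,0]-np.polyval(k,P[:,1]);m=abs(e)<.003;k=np.polyfit(P[m,1],P[m,0],1);print("case yaw deg",-np.degrees(k[0]),m.mean(),e[m].std())
E
```

```text
5.9 [-0.65, 0.478, -0.036, 1.721, 0.021, 0.936, 0.946] [-0.14, -87.79, 1.76, -35.72, -0.08, 1.64, 0.07] [0.494, 0.3205, 0.2149] [3.1381, 0.0052, -3.0718] [0.3, -0.6, -0.6] [-0.02, -0.06, 0.03] 0.007567142164572764 78.00825834274292
case yaw deg -3.28785841450229 0.9764705882352941 0.0009372832712480398
case yaw deg -2.9966060075788135 0.6705882352941176 0.0009035142389271328
case yaw deg -3.4524801285381597 0.7666666666666667 0.0009272343566767779
```

View pics/c2.png

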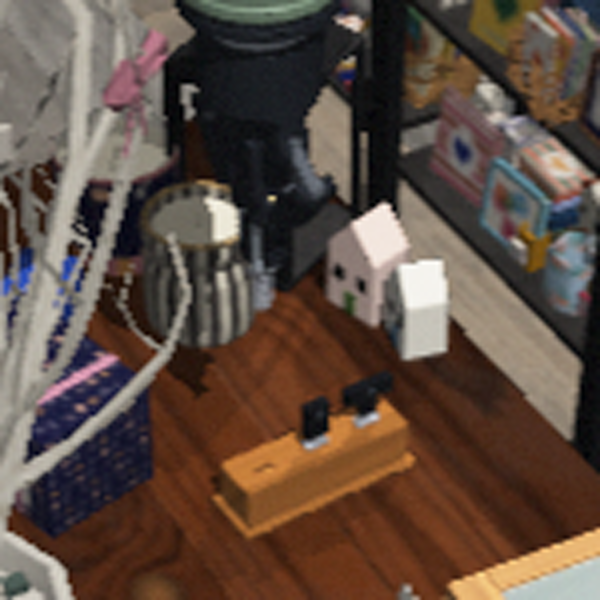

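The round key is out of the rest (empty slot at crop (262,468)) and the other two are still seated. Moving over to the lock, turning to the case's yaw of about -3.3°.

Request:
drive_tool --targets '[{"dx": 0, "dy": 0, "dz": 0, "yaw": 0.081, "fingers": 1}, {"dx": 0, "dy": -0.15, "dz": 0, "yaw": 0, "fingers": 1}, {"dx": 0, "dy": -0.15, "dz": 0, "yaw": 0, "fingers": 1}, {"dx": 0, "dy": -0.15, "dz": 0, "yaw": 0, "fingers": 1}, {"dx": 0, "dy": -0.15, "dz": 0, "yaw": 0, "fingers": 1}, {"dx": 0, "dy": -0.15, "dz": 0, "yaw": 0, "fingers": 1}, {"dx": 0, "dy": -0.15, "dz": 0, "yaw": 0, "fingers": 1}, {"dx": 0, "dy": -0.15, "dz": 0, "yaw": 0, "fingers": 1}]'

```text
clock: 6.75
position: [0.4865, 0.2133, 0.2104]
tool_rot: [3.142, 0.0, 3.084]
force: [0.3, 0.2, -0.7]
grip_width: 0.0074
finger_force: 78.0
```

```bash
python3 st.py
```

```text
6.75 [-0.53, 0.398, 0.007, 1.87, -0.004, 0.873, 0.992] [-2.99, -75.55, 1.95, -34.37, 0.04, 0.24, -0.83] [0.4865, 0.2133, 0.2104] [3.1416, 0.0001, 3.0844] [0.3, 0.2, -0.7] [-0.01, -0.03, 0.0] 0.007368544859727372 78.03549885749817
```

Request:
drive_tool --targets '[{"dx": 0, "dy": -0.15, "dz": 0, "yaw": 0, "fingers": 1}, {"dx": 0, "dy": -0.15, "dz": 0, "yaw": 0, "fingers": 1}, {"dx": 0, "dy": -0.15, "dz": 0, "yaw": 0, "fingers": 1}, {"dx": 0, "dy": -0.15, "dz": 0, "yaw": 0, "fingers": 1}, {"dx": 0, "dy": -0.15, "dz": 0, "yaw": 0, "fingers": 1}, {"dx": 0, "dy": -0.15, "dz": 0, "yaw": 0, "fingers": 1}]'

```text
clock: 7.35
position: [0.4814, 0.1236, 0.2103]
tool_rot: [3.142, 0.0, 3.084]
force: [-0.7, 0.1, -1.2]
grip_width: 0.0079
finger_force: 78.0
```

```bash
python3 st.py
```

```text
7.35 [-0.393, 0.346, 0.028, 1.955, -0.013, 0.84, 1.156] [-3.36, -69.55, 1.86, -33.05, 0.06, 0.16, -0.99] [0.4814, 0.1236, 0.2103] [3.1416, 0.0, 3.0844] [-0.7, 0.1, -1.2] [-0.05, -0.01, 0.01] 0.007927457370716009 78.03572416305542
```

Request:
drive_tool --targets '[{"dx": 0, "dy": -0.15, "dz": 0, "yaw": 0, "fingers": 1}, {"dx": 0, "dy": -0.15, "dz": 0, "yaw": 0, "fingers": 1}, {"dx": 0, "dy": -0.15, "dz": 0, "yaw": 0, "fingers": 1}, {"dx": 0, "dy": -0.15, "dz": 0, "yaw": 0, "fingers": 1}, {"dx": 0, "dy": -0.15, "dz": 0, "yaw": 0, "fingers": 1}, {"dx": 0, "dy": -0.15, "dz": 0, "yaw": 0, "fingers": 1}, {"dx": 0, "dy": -0.15, "dz": 0, "yaw": 0, "fingers": 1}, {"dx": 0, "dy": -0.08, "dz": 0.1, "yaw": 0, "fingers": 1}, {"dx": 0, "dy": 0, "dz": 0.2, "yaw": 0, "fingers": 1}, {"dx": 0, "dy": 0, "dz": 0.2, "yaw": 0, "fingers": 1}, {"dx": 0, "dy": 0, "dz": 0, "yaw": 0, "fingers": 1}, {"dx": 0, "dy": 0, "dz": 0, "yaw": 0, "fingers": 1}]'

```text
clock: 8.55
position: [0.4748, 0.0119, 0.1602]
tool_rot: [-3.141, -0.001, 3.084]
force: [0.5, 0.1, -0.4]
grip_width: 0.0079
finger_force: 78.1
```

```bash
python3 st.py;python3 - <<'E'
from h import *
s=grab_frame("scene");cv2.imwrite("pics/s3.png",s)
cv2.imwrite("pics/c3.png",cv2.resize(s[235:315,275:375],None,fx=7,fy=7,interpolation=2))
E
```

```text
8.55 [-0.196, 0.39, 0.058, 2.056, -0.035, 0.697, 1.398] [0.13, -67.56, 2.81, -26.78, -0.01, -0.26, 0.03] [0.4748, 0.0119, 0.1602] [-3.1414, -0.0009, 3.0845] [0.5, 0.1, -0.4] [0.01, -0.01, -0.04] 0.007857075189159766 78.05247902870178
```

View pics/c3.png

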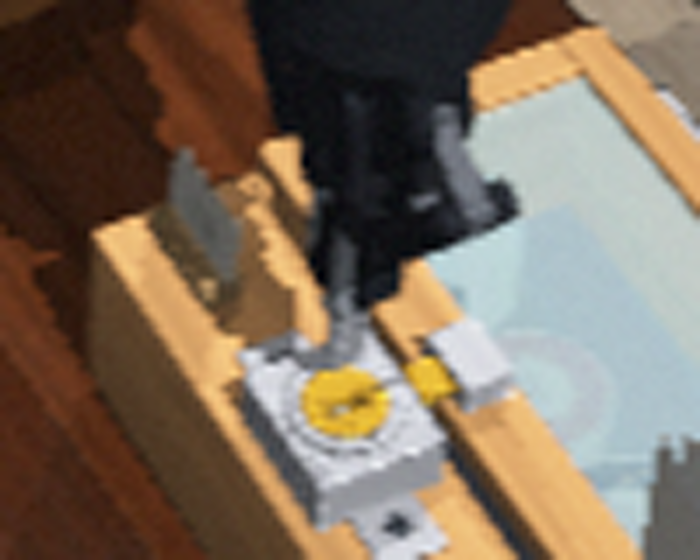

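The blade's tip hangs at crop (342,360) just above the cylinder, and the slot is at crop (347,404). I'll compare the projections.

```bash
cat >>h.py <<'E'
def proj(n,p):
    c=C[n];q=np.linalg.inv(np.array(c["T"]))@np.append(p,1);return np.array([c["cx"]+c["fx"]*q[0]/-q[2],c["cy"]-c["fy"]*q[1]/-q[2]])
E
python3 - <<'E'
from h import *
s=cv2.imread("pics/s3.png")
p=np.array([.4748,.0119,.1602])
for n,d in(("tip",-.0394),("origin",-.0094)):
    print(n,proj("scene",p+[0,0,d]).round(2))
print("keyway est",proj("scene",[.474,.009,.105]).round(2))
g=s[...,:].max(2);print("cols 318..332 rows 278..296")
print(s[277:298,317:334,2]); print(s[277:290,317:334,0])
# slot: dark within the disc, top and scene
for n,f in(("scene","scene0"),("top","top0")):
    im=cv2.imread(f"pics/{f}.png").astype(float)
    c=(323.6,292.1) if n=="scene" else (388.3,235)
    yy,xx=np.mgrid[:420,:560];m=((xx-c[0])**2+(yy-c[1])**2)<16
    w=np.clip(190-im[...,2],0,None)*m;q=((w*xx).sum()/w.sum(),(w*yy).sum()/w.sum())
    # yellow disc by hull-filled contour
    print(n,np.round(q,2),plane(n,*q,.105).round(4))
E
```

```text
tip [323.44 286.27]
origin [324.33 277.42]
keyway est [323.38 291.83]
cols 318..332 rows 278..296
[[208 243 236 189  99  62 105 112  53  18  26  33  29  87 156 207 225]
 [200 240 242 205  95  83 118 124  72  15  30  96 194 230 230 232 229]
 [191 236 241 231 165  76 101 125  93  69  85 153 221 234 236 232 232]
 [191 232 239 241 206  99  81 120 128 127 124  93 188 235 234 233 234]
 [189 230 234 239 209 122 126 139 123 105 102  76 105 201 235 233 232]
 [154 211 232 236 205 116 117 143 131 136 145 107  84 142 221 238 234]
 [175 210 220 233 190 117 132 133 131 140 189 158  75  83 169 229 205]
 [174 200 182 161 106 116 152 152 130 141 192 197 141  72  90 190 233]
 [115 129 120 116 102 110 130 135 136 165 203 215 182 107  76 112 205]
 [114 113 111 113 113 122 134 130 152 184 207 220 220 186 112  81 150]
 [172 110 117 114 109 122 159 211 226 213 217 220 207 204 167 125 199]
 [189 212 176 207 238 230 233 233 233 238 230 210 226 223 193 155 195]
 [216 202 203 230 232 232 232 232 231 230 231 218 186 160 160 165 175]
 [211 227 236 232 231 231 229 231 222 206 198 165 161 198 216 218 196]
 [191 20
[... 801 characters left out ...]
34 147 132 114 102  45  48  92 119 117 115]
 [120 117 117 122 108 106 127 151 139 144 156 100  39  63 108 123 119]
 [180 188 133 117 102 123 142 140 139 147 199 162  46  39  75 111  98]
 [181 208 160 120 102 122 160 161 137 150 200 206 143  41  41  87 117]
 [122 135 123 121 109 119 139 142 143 174 211 224 191 103  40  50  97]
 [120 120 118 120 119 129 141 136 159 194 218 228 227 190  98  41  67]
 [178 116 124 119 105 117 121 109 157 203 226 228 216 214 169  47  53]
 [199 223 175  71  64  67  68  63  68  83 117 190 231 230 202 133  45]
 [224 186  76  60  58  57  62  57  57  57  63  96 156 168 168 159  92]]
scene [325.12 292.08] [0.477  0.0065 0.105 ]
top [388.54 234.8 ] [0.4747 0.0092 0.105 ]
```

Request:
drive_tool --targets '[{"dx": 0.004, "dy": -0.029, "dz": 0.06, "yaw": 0, "fingers": 1}, {"dx": 0, "dy": 0, "dz": 0.06, "yaw": 0, "fingers": 1}, {"dx": 0, "dy": 0, "dz": 0.03, "yaw": 0, "fingers": 1}, {"dx": 0, "dy": 0, "dz": 0.02, "yaw": 0, "fingers": 1}, {"dx": 0, "dy": 0, "dz": 0.02, "yaw": 0, "fingers": 1}, {"dx": 0, "dy": 0, "dz": 0.02, "yaw": 0, "fingers": 1}]'

```text
clock: 9.2
position: [0.4745, 0.0091, 0.1392]
tool_rot: [3.142, 0.0, 3.084]
force: [0.3, 0.0, -0.9]
grip_width: 0.0078
finger_force: 78.0
```

Request:
drive_tool --targets '[{"dx": 0, "dy": 0, "dz": 0.01, "yaw": 0, "fingers": 1}, {"dx": 0, "dy": 0, "dz": 0.01, "yaw": 0, "fingers": 1}, {"dx": 0, "dy": 0, "dz": 0.01, "yaw": 0, "fingers": 1}]'

```text
clock: 9.5
position: [0.4745, 0.0091, 0.1363]
tool_rot: [3.142, 0.0, 3.084]
force: [-0.1, 0.3, -0.8]
grip_width: 0.0078
finger_force: 78.1
```

```bash
python3 st.py
```

```text
9.5 [-0.186, 0.43, 0.054, 2.077, -0.038, 0.635, 1.407] [-0.04, -72.06, 3.16, -25.64, 0.01, 0.2, -0.0] [0.4745, 0.0091, 0.1363] [3.1415, 0.0002, 3.0844] [-0.1, 0.3, -0.8] [0.01, -0.12, 0.07] 0.007819566385656514 78.05523633956909
```

The tip is about 8 mm inside with no side force. Now rocking past the pins.

Request:
drive_tool --targets '[{"dx": 0, "dy": 0, "dz": 0.01, "yaw": 0.025, "fingers": 1}, {"dx": 0, "dy": 0, "dz": 0.01, "yaw": -0.05, "fingers": 1}, {"dx": 0, "dy": 0, "dz": 0.01, "yaw": 0.05, "fingers": 1}, {"dx": 0, "dy": 0, "dz": 0.01, "yaw": -0.05, "fingers": 1}, {"dx": 0, "dy": 0, "dz": 0.01, "yaw": 0.025, "fingers": 1}]'

```text
clock: 10.0
position: [0.4749, 0.0092, 0.1317]
tool_rot: [3.141, 0.001, 3.087]
force: [-0.2, 0.6, 9.5]
grip_width: 0.0077
finger_force: 79.4
```

```bash
python3 st.py
```

```text
10.0 [-0.185, 0.438, 0.052, 2.08, -0.038, 0.623, 1.409] [1.84, -68.89, 1.6, -23.6, 0.85, 0.08, 3.3] [0.4749, 0.0092, 0.1317] [3.1413, 0.0011, 3.087] [-0.2, 0.6, 9.5] [0.17, 0.06, -0.05] 0.007719153462793189 79.35460567474365
```

Request:
drive_tool --targets '[{"dx": 0, "dy": 0, "dz": 0.01, "yaw": 0.025, "fingers": 1}, {"dx": 0, "dy": 0, "dz": 0.01, "yaw": -0.05, "fingers": 1}, {"dx": 0, "dy": 0, "dz": 0.01, "yaw": 0.05, "fingers": 1}, {"dx": 0, "dy": 0, "dz": 0.01, "yaw": -0.05, "fingers": 1}, {"dx": 0, "dy": 0, "dz": 0.01, "yaw": 0.025, "fingers": 1}]'

```text
clock: 10.5
position: [0.475, 0.0092, 0.1267]
tool_rot: [3.141, 0.001, 3.087]
force: [0.0, 0.6, 5.6]
grip_width: 0.0078
finger_force: 78.9
```

Request:
drive_tool --targets '[{"dx": 0, "dy": 0, "dz": 0.01, "yaw": 0.025, "fingers": 1}, {"dx": 0, "dy": 0, "dz": 0.01, "yaw": -0.05, "fingers": 1}, {"dx": 0, "dy": 0, "dz": 0.01, "yaw": 0.05, "fingers": 1}, {"dx": 0, "dy": 0, "dz": 0.01, "yaw": -0.05, "fingers": 1}, {"dx": 0, "dy": 0, "dz": 0.01, "yaw": 0.025, "fingers": 1}]'

```text
clock: 11.0
position: [0.4751, 0.0093, 0.1217]
tool_rot: [3.141, 0.002, 3.087]
force: [0.1, 1.7, 5.9]
grip_width: 0.0075
finger_force: 79.1
```

```bash
python3 st.py
```

```text
11.0 [-0.183, 0.456, 0.05, 2.087, -0.039, 0.599, 1.41] [2.25, -71.34, 2.21, -23.49, 1.11, 0.03, 3.22] [0.4751, 0.0093, 0.1217] [3.1412, 0.0015, 3.087] [0.1, 1.7, 5.9] [0.43, 0.08, 0.02] 0.007522873653947968 79.07776236534119
```

Request:
drive_tool --targets '[{"dx": 0, "dy": 0, "dz": 0.01, "yaw": 0.025, "fingers": 1}, {"dx": 0, "dy": 0, "dz": 0.01, "yaw": -0.05, "fingers": 1}, {"dx": 0, "dy": 0, "dz": 0.01, "yaw": 0.05, "fingers": 1}, {"dx": 0, "dy": 0, "dz": 0.01, "yaw": -0.05, "fingers": 1}, {"dx": 0, "dy": 0, "dz": 0.01, "yaw": 0.025, "fingers": 1}]'

```text
clock: 11.5
position: [0.475, 0.0093, 0.1167]
tool_rot: [3.141, 0.001, 3.087]
force: [-0.3, 1.6, 5.9]
grip_width: 0.0078
finger_force: 79.1
```

Request:
drive_tool --targets '[{"dx": 0, "dy": 0, "dz": 0.01, "yaw": 0, "fingers": 1}, {"dx": 0, "dy": 0, "dz": 0.005, "yaw": 0, "fingers": 1}]'

```text
clock: 11.7
position: [0.475, 0.0094, 0.1151]
tool_rot: [3.141, 0.001, 3.084]
force: [1.3, 1.7, 3.4]
grip_width: 0.0077
finger_force: 78.7
```

```bash
python3 st.py
```

```text
11.7 [-0.182, 0.468, 0.049, 2.091, -0.04, 0.583, 1.409] [0.72, -72.59, 4.14, -22.48, 0.29, 0.51, -0.09] [0.475, 0.0094, 0.1151] [3.1412, 0.0012, 3.0845] [1.3, 1.7, 3.4] [0.45, -0.36, -0.03] 0.0076571359018246235 78.65350484848022
```

Request:
drive_tool --targets '[{"dx": 0, "dy": 0, "dz": 0.005, "yaw": 0, "fingers": 1}, {"dx": 0, "dy": 0, "dz": 0.005, "yaw": 0, "fingers": 1}]'

```text
clock: 11.9
position: [0.475, 0.0094, 0.1142]
tool_rot: [3.141, 0.001, 3.085]
force: [1.3, 1.4, 8.4]
grip_width: 0.0072
finger_force: 79.2
```

Request:
drive_tool --targets '[{"dx": 0, "dy": 0, "dz": 0.005, "yaw": 0, "fingers": 1}, {"dx": 0, "dy": 0, "dz": 0, "yaw": 0, "fingers": 1}]'

```text
clock: 12.1
position: [0.475, 0.0093, 0.1139]
tool_rot: [3.141, 0.001, 3.084]
force: [-0.3, 1.8, 12.6]
grip_width: 0.0077
finger_force: 80.4
```

Request:
drive_tool --targets '[{"dx": 0, "dy": 0, "dz": 0.004, "yaw": 0.01, "fingers": 1}, {"dx": 0, "dy": 0, "dz": 0, "yaw": -0.02, "fingers": 1}, {"dx": 0, "dy": 0, "dz": 0, "yaw": 0.01, "fingers": 1}, {"dx": 0, "dy": 0, "dz": 0, "yaw": 0, "fingers": 1}]'

```text
clock: 12.5
position: [0.475, 0.0094, 0.1137]
tool_rot: [3.141, 0.002, 3.084]
force: [-1.6, 2.2, 20.0]
grip_width: 0.0078
finger_force: 81.1
```

```bash
python3 st.py;python3 - <<'E'
from h import *
s=grab_frame("scene");cv2.imwrite("pics/s4.png",s)
cv2.imwrite("pics/c4.png",cv2.resize(s[250:320,280:370],None,fx=8,fy=8,interpolation=2))
E
```

```text
12.5 [-0.182, 0.47, 0.048, 2.092, -0.041, 0.579, 1.408] [1.0, -65.22, 4.11, -20.46, 0.37, -0.59, -0.25] [0.475, 0.0094, 0.1137] [3.141, 0.0015, 3.0841] [-1.6, 2.2, 20.0] [0.51, 0.4, -0.01] 0.007821291246998183 81.06884479522705
```

View pics/c4.png

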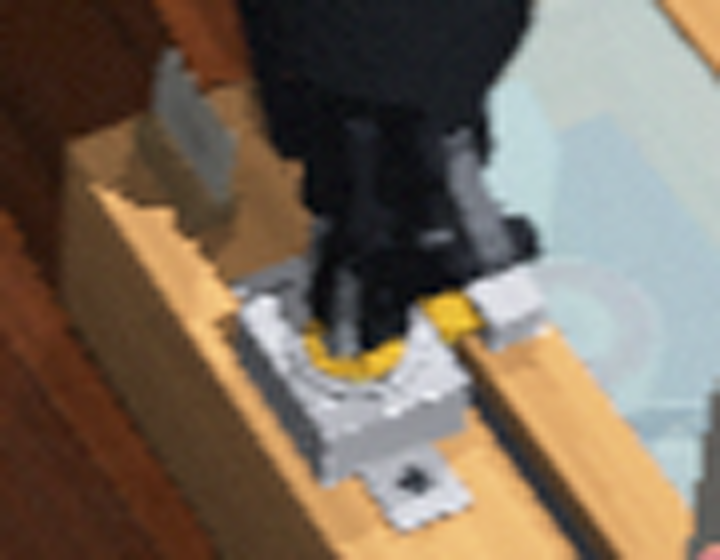

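The key is fully seated, with its shoulder on the face at crop (350,350). Now turning clockwise (positive tool yaw).

Request:
drive_tool --targets '[{"dx": 0, "dy": 0, "dz": 0, "yaw": 0.06, "fingers": 1}, {"dx": 0, "dy": 0, "dz": 0, "yaw": 0.06, "fingers": 1}, {"dx": 0, "dy": 0, "dz": 0, "yaw": 0.06, "fingers": 1}, {"dx": 0, "dy": 0, "dz": 0, "yaw": 0.06, "fingers": 1}, {"dx": 0, "dy": 0, "dz": 0, "yaw": 0.06, "fingers": 1}]'

```text
clock: 13.05
position: [0.4751, 0.0095, 0.1137]
tool_rot: [3.14, 0.001, 2.61]
force: [-2.8, 2.5, 18.7]
grip_width: 0.0073
finger_force: 81.1
```

```bash
python3 st.py
```

```text
13.05 [-0.283, 0.478, 0.18, 2.097, -0.152, 0.577, 1.043] [3.94, -64.87, 4.49, -20.47, 1.17, -0.84, 2.28] [0.4751, 0.0095, 0.1137] [3.1403, 0.001, 2.6096] [-2.8, 2.5, 18.7] [0.7, 0.53, 0.14] 0.007292457181774808 81.10555171966553
```

Turning freely with a spring moment of about 0.1 N m. Continuing.

Request:
drive_tool --targets '[{"dx": 0, "dy": 0, "dz": 0, "yaw": 0.06, "fingers": 1}, {"dx": 0, "dy": 0, "dz": 0, "yaw": 0.06, "fingers": 1}, {"dx": 0, "dy": 0, "dz": 0, "yaw": 0.06, "fingers": 1}, {"dx": 0, "dy": 0, "dz": 0, "yaw": 0.06, "fingers": 1}, {"dx": 0, "dy": 0, "dz": 0, "yaw": 0.06, "fingers": 1}, {"dx": 0, "dy": 0, "dz": 0, "yaw": 0.06, "fingers": 1}]'

```text
clock: 13.65
position: [0.4751, 0.0096, 0.1137]
tool_rot: [3.14, -0.0, 2.044]
force: [-3.0, 3.8, 19.4]
grip_width: 0.0075
finger_force: 81.2
```

```bash
python3 st.py
```

```text
13.65 [-0.402, 0.496, 0.337, 2.103, -0.291, 0.585, 0.615] [4.44, -63.92, 7.32, -19.81, 1.32, -1.04, 2.2] [0.4751, 0.0096, 0.1137] [3.1399, -0.0001, 2.0443] [-3.0, 3.8, 19.4] [0.9, 0.57, 0.12] 0.007546516700191314 81.16751432418823
```

Request:
drive_tool --targets '[{"dx": 0, "dy": 0, "dz": 0, "yaw": 0.06, "fingers": 1}, {"dx": 0, "dy": 0, "dz": 0, "yaw": 0.06, "fingers": 1}, {"dx": 0, "dy": 0, "dz": 0, "yaw": 0.06, "fingers": 1}, {"dx": 0, "dy": 0, "dz": 0, "yaw": 0.06, "fingers": 1}, {"dx": 0, "dy": 0, "dz": 0, "yaw": 0.06, "fingers": 1}, {"dx": 0, "dy": 0, "dz": 0, "yaw": 0.04, "fingers": 1}, {"dx": 0, "dy": 0, "dz": 0, "yaw": 0, "fingers": 1}]'

```text
clock: 14.35
position: [0.4752, 0.0097, 0.1137]
tool_rot: [3.14, -0.001, 1.512]
force: [-1.3, 3.6, 23.2]
grip_width: 0.0077
finger_force: 81.4
```

```bash
python3 st.py
```

```text
14.35 [-0.511, 0.524, 0.487, 2.107, -0.427, 0.603, 0.218] [1.28, -61.16, 11.79, -18.37, 0.09, -0.86, -1.48] [0.4752, 0.0097, 0.1137] [3.1401, -0.001, 1.5117] [-1.3, 3.6, 23.2] [0.92, 0.34, 0.14] 0.007723779891310913 81.38346791267395
```

Request:
drive_tool --targets '[{"dx": 0, "dy": 0, "dz": 0, "yaw": 0.02, "fingers": 1}, {"dx": 0, "dy": 0, "dz": 0, "yaw": 0.02, "fingers": 1}, {"dx": 0, "dy": 0, "dz": 0, "yaw": 0, "fingers": 1}, {"dx": 0, "dy": 0, "dz": 0, "yaw": 0, "fingers": 1}]'

```text
clock: 14.75
position: [0.4752, 0.0097, 0.1137]
tool_rot: [3.14, -0.001, 1.451]
force: [-1.2, 3.5, 21.9]
grip_width: 0.0076
finger_force: 81.4
```

```bash
python3 st.py;python3 - <<'E'
from h import *
s=grab_frame("scene");cv2.imwrite("pics/s5.png",s)
cv2.imwrite("pics/c5.png",np.hstack([cv2.resize(s[255:315,285:360],None,fx=6,fy=6,interpolation=2),cv2.resize(s[190:250,245:300],None,fx=6,fy=6,interpolation=2)]))
E
```

```text
14.75 [-0.522, 0.528, 0.503, 2.108, -0.442, 0.606, 0.173] [1.94, -61.67, 11.55, -18.25, 0.44, -0.83, -0.29] [0.4752, 0.0097, 0.1137] [3.14, -0.0012, 1.4514] [-1.2, 3.5, 21.9] [0.94, 0.35, 0.21] 0.00760923445199136 81.43844246864319
```

View pics/c5.png

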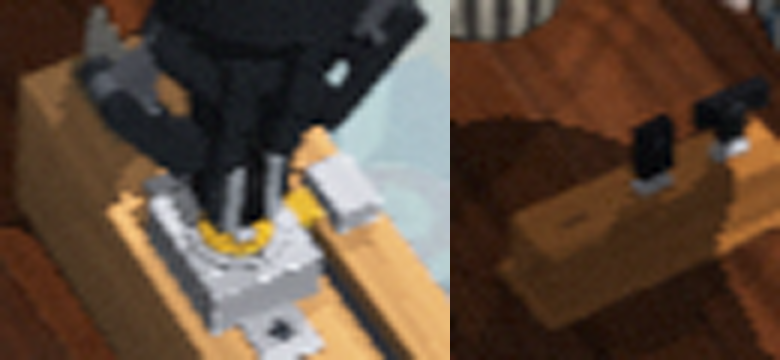

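The hand is turned a quarter and the other two keys are still in the rest (crop (652,150), (735,115)). I'll check the bolt's pixels before handing in.

```bash
python3 - <<'E'
from h import *
for f in("scene0","s4","s5"):
    im=cv2.imread(f"pics/{f}.png")
    for c in comps(im,(325,275,30,25),yel): print(f,c[0].round(2),c[1],c[2])
for f in("scene0","s5"):
    print(f);im=cv2.imread(f"pics/{f}.png");print(im[282:294,328:346,0]);
# expected shift of the bolt for 10 mm along -x
print(proj("scene",[.504,.008,.1])-proj("scene",[.494,.008,.1]))
E
```

```text
scene0 [336.23 288.84] 31 [333 286   7   7]
scene0 [326.72 292.41] 32 [325 288   5   9]
s4 [336.26 289.  ] 27 [333 287   7   6]
s4 [326.86 294.57] 14 [325 293   5   4]
s5 [335.7  289.17] 23 [333 287   6   6]
s5 [327.46 294.08] 13 [325 292   5   5]
scene0
[[ 99  39  65 103 119 111 112 127 139 186 222 222 223 226 228 227 215 203]
 [163  43  38  74 111  97  58  69 170 225 226 226 224 222 224 226 221 209]
 [204 143  39  39  85 113  88  73 110 195 229 226 223 224 222 226 226 216]
 [218 187 100  39  48  95  91  68  67 123 198 225 226 225 223 221 226 226]
 [225 224 185  97  39  63  85  80  61  60 168 226 226 225 224 222 222 225]
 [226 213 209 167  45  53  59  58  58  50  61 177 227 226 226 224 221 224]
 [183 228 227 199 131  45  55  56  58  54  42  82 179 222 227 226 223 224]
 [ 92 154 168 162 154  91  50  56  56  55  51  41 137 209 221 221 213 188]
 [ 49  86 174 221 221 183  95  56  59  62  55  43  61 146 195 175 155 161]
 [ 48  69 163 222 227 222 161  44  47  39  44  50  67 112 151 161 156 167]
 [ 43  59 115 193 223 223 184  94  53  48  78  91  85 121 155 156 142 137]
 [ 55  62 142 208 20
[... 285 characters left out ...]
[ 30  82 136 118  48  89 100  67  81 131 198 227 229 227 226 225 227 226]
 [ 29 104 151 113  39  67  90  81  83  83 172 227 228 228 225 225 226 227]
 [ 25 107 151 112  42  52  62  62  64  75  89 186 228 227 227 227 223 226]
 [ 29 107 162 152  99  57  56  54  58  63  74 110 188 226 228 228 225 225]
 [ 22 106 165 176 161 109  59  61  59  65  77  85 150 211 226 227 219 192]
 [ 18 103 162 201 225 193 110  54  58  61  96  99  89 154 196 178 161 161]
 [ 23  65 163 225 230 226 172  57  48  43  71  84  79 114 155 162 159 167]
 [ 54  55 134 206 227 226 190 100  50  48  77  91  82 121 157 159 144 138]
 [ 50  62 144 213 210 210 225 187  94  39  64  91  83 144 173 127  97  92]]
[ 3.69533099 -1.68739615]
```

The bolt's end has pulled back about 1.5 px from the keeper, which means it's clear. The turning moment also rose to 0.21 N m at the stop. Handing in.

```bash
python3 -c "
from workcell import workorder
print(workorder.job_done())"; python3 st.py
```

```text
the job is handed in; nothing more can be done
None
the job is handed in; nothing more can be done
```

The job is handed in, but no verdict came back. The round-headed key is fully in the lock, turned clockwise to its stop and held there at about 80 N; the bolt looked clear of the keeper, and the other two keys are still in the rest.

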